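# Hold the slicing cartridge against its sprung stop

## Task

Take the slicing cartridge (the one with the row of parallel blades, not the crossed grid), lay it blade end first in the open mouth of the vegetable slicer's guide channel and slide it flat under the bridge and gently against the sprung stop pad. Keep pressing it steadily on the pad with about 10 N, so that I can tighten the thumbscrews: finish while still holding it there. Leave the other cartridge where it lies and knock nothing over.

Things in the scene. Friction and masses are not known exactly. Their poses are not given: they have to be found in the camera images.
- slice_cartridge: The cartridge to fit, loose, 0.2-0.42 kg: white plastic frame 110 (x) x 90 (y) x 22 mm high, six thin parallel steel blades along x in its window. Origin: centre of the underside, z up, lying flat at the start. A grip tab stands on it at x = -35, y = 0: 14 mm thick in x, 44 mm wide in y, top 66 mm above the underside. The +x end (x = +55) goes first. The two cartridges may have changed places.
- dice_cartridge: The other cartridge, same frame, size and grip tab, but its window holds a coarse crossed grid (two bars each way). To be left alone.
- slicer_base: Vegetable slicer base, aluminium, fixed; place and yaw vary. Origin: on the work surface, mid-width of its channel; +x = sliding direction, roughly away from the robot; z up. Deck top at z = 10 mm, x = -135 to +155, 136 wide. Two guide rails, tops at z = 34, inner faces at y = +-47 from x = -5 on; toward the robot they flare to y = +-60 at x = -50; deck open before that. Black thumbscrews outside.
- bridge (a point): Midpoint of the underside of the steel bridge across the channel: in the slicer_base frame x = +75, y = 0, z = 38 mm. The bridge is 16 mm long in x and 10 mm thick. The cartridge's frame on the deck (top at z = 32) passes under it; its grip tab does not and stays on the robot's side of it.
- stop_pad: Round black rubber pad, 24 mm diameter, on a sprung rod at the channel's far end. Origin: centre of the front face, at x = +95, y = 0, z = 22 mm in the slicer_base frame unpressed (cartridge origin at x = +40 on touching). It yields along +x, up to 22 mm, pushing back 0.7 N per mm, no preload: 10 N at 14 mm. It pushes the cartridge back if let go. Housing face behind it at x = +125, top z = 48.
- salt_shaker: Bystander: salt shaker, clear with a grey top, 44 mm in diameter, 90 mm high, standing loose. Origin: centre of the underside.
- pepper_jar: Bystander: spice jar with a red cap, 45 mm in diameter, 106 mm high, standing loose. Origin: centre of the underside.
Mind the look-alikes: they are no part of the job. Leave any pink look-alike of the slice_cartridge alone.

How it is judged:
By the outcome, as a careful person would: the job done as asked, in the order asked, and still so for the second after the job is handed in, while the arm keeps its last pose, push and grip.
It also fails if it takes over 48 s, if anything falls off the work surface, if the arm or the gripper's body presses on something with over 40 N, if the wrist force passes 120 N, or if a joint passes its speed limit or range.

## Robot

A 7-joint arm with a two-finger parallel gripper is mounted at the origin on a cart in front of the work surface, level with it; the furniture and walls round the work are solid. World frame = base frame: x ahead of the robot, y to its left, z up, the work surface at z = 0. Lengths are in m, angles in rad, forces in N, time in s.
With the tool pointing down it reaches from about 0.35 to 0.9 m from the base axis. Payload 7.2 kg.
Tool frame: the origin (TCP) lies on the centre line of the jaws, within the pads' length; the fingertips stand 14 mm ahead of it and the grasp point (between the pads) lies 5 mm behind it; z points along the fingers, y is the line along which they close (so a half turn about z gives the same grasp; the last joint's range is limited). The gripper opens to 85 mm and grips with 20 to 120 N. Pads are 22 mm wide; open, the fingers measure 114 mm over their backs; the gripper's body (76 mm by 85 mm) begins 54 mm behind the grasp point. The pads swing forward as they close: fully open they stand 13 mm farther back than shut.
Start: joints at [-1.272, 0.411, -0.013, 1.596, 0.006, 1.134, -0.082], TCP at [0.224, 0.583, 0.245] pointing down, gripper open.
Joint ranges: [-2.95, 2.95], [-0.29, 1.99], [-1.47, 1.44], [0.14, 2.54], [-1.03, 4.17], [0.13, 1.85], [-2.86, 2.86]. Speed limits (rad/s): [2.39, 2.39, 3.01, 3.01, 3.14, 3.14, 3.14].

## Interface

Orientations are given as a unit quaternion [w, x, y, z].
In Python, from bench import observe, capture, arm gives the robot as it stands.
- The arm moves only by the shell command python3 -m pendant 'ROWS'. ROWS is JSON, a list of rows, each a list of 7 numbers: the shift along the tool's x, y, z in units of 30 mm (1.0 is 30 mm), then the turn, a rotation vector about the tool's x, y, z in units of 5 degrees (1.0 is 5 degrees), then the opening, from -1 (shut) to 1 (fully open). A call has 1 to 20 rows; each row shifts and turns the commanded pose from where the row before left it, along the tool's axes as they then stand; what a row does not reach is not made up. A row lasts 1/8 s, in which the tool goes at most 62.5 mm and 10.7 degrees, less where a joint would pass 70% of its speed; a pose out of reach is approached as far as the arm can. A call is refused whole if a number of a shift passes 1 or a number of a turn 1, either way. A call with a gripper value outside its range is refused whole. The fingers move at their own pace and stop on an object; the grip force is fixed at half the most. Time passes only in rows, so rows that do not move let the fingers close. It gives the time, the measured TCP pose, the force, the opening and the grip force at its end, in the units of the state.
- observe(): the state, without advancing time (a new reading comes with each control period).
- capture(name): name is "scene" or "top" or "wrist"; returns a dict with "color" (384x512x3 uint8, blue, green, red), "z_map" (384x512 float32, m along the optical axis (not along the pixel's ray), 0 where there is no reading), "mtx" (3x3 intrinsics, pixels), "k1" (the pictures are not rectified: a ray, as slopes to the right and down, at radius r is drawn at 1 + k1 r^2 times it, then the intrinsics apply), "world_to_cam" (4x4, takes a point from world to camera coordinates); the wrist camera has in their place "hand_eye" (4x4, takes a point from camera to tool coordinates, whose origin is the TCP and whose axes are the flange's). Camera axes: x right, y down, z forward; pixel columns grow to the right and rows downward; lengths in m; the calibration is good to about 2 mm. A picture is of the moment at which its call begins: read the wrist's pose just before it.
- arm.hand_in(): hands the job in; it is judged then, once.
The state is a dict: "time": time; "joints": joint angles; "qvel": joint speeds; "effort": joint torques, N m; "eef_pos": TCP position; "eef_rot": TCP orientation; "ft_force": force on the tool from outside, world axes, zero at the start; "ft_torque": the same for the moment, N m; "gripper_width": finger opening in m; "grasp_force": force on a finger pad.
Only numpy, scipy, OpenCV 4.12 (cv2) and the standard library are available. Lean on these libraries where they do the work, as an engineer would, in place of code of your own. Each camera call takes 0.05 s, during which the arm holds its last target. There are 200 camera calls.

## Working session

There is one attempt and no reset: what is moved stays moved. The work goes in short steps, Python scripts to look and compute and a shell command to move; the robot and the scene stay as the last step left them, time stands still between calls to the robot, and variables do not carry over. Pictures are saved under pics/ and viewed, at most 10 in all, crops included, and the job is handed in when it is done.

```bash
ls; mkdir -p pics
cat > h.py <<'E'
import numpy as np, cv2
from scipy.spatial.transform import Rotation as R
from bench import observe, capture, arm
def grab(n):
    s=observe(); c=capture(n)
    if n=='wrist':
        T=np.eye(4); q=s['eef_rot']; T[:3,:3]=R.from_quat([q[1],q[2],q[3],q[0]]).as_matrix(); T[:3,3]=s['eef_pos']
        c['c2w']=T@np.array(c['hand_eye'])
    else: c['c2w']=np.linalg.inv(np.array(c['world_to_cam']))
    return c
def ray(c,u,v):
    K=np.array(c['mtx']); p=cv2.undistortPoints(np.array([[[u,v]]],float),K,np.array([c['k1'],0,0,0,0.]))[0,0]
    d=c['c2w'][:3,:3]@np.array([p[0],p[1],1]); return c['c2w'][:3,3],d
def onplane(c,u,v,z):
    o,d=ray(c,u,v); return o+d*(z-o[2])/d[2]
def pt(c,u,v):
    o,d=ray(c,u,v); return o+d*float(c['z_map'][int(round(v)),int(round(u))])
E
python3 - <<'E'
from h import *
s=observe(); print({k:np.round(v,3) for k,v in s.items()})
for n in ['scene','top']:
    c=grab(n); cv2.imwrite(f'pics/{n}0.png',c['color']); print(n,np.round(c['c2w'],3).tolist(),c['k1'],np.array(c['mtx']).tolist())
E
```

```text
pics
{'time': np.float64(0.0), 'joints': array([-1.272,  0.412, -0.013,  1.597,  0.006,  1.134, -0.082]), 'qvel': array([-0.002,  0.001, -0.001, -0.   ,  0.001,  0.001,  0.001]), 'effort': array([-1.0000e-03, -6.0063e+01,  6.8200e-01, -2.9941e+01,  1.4000e-02,
        1.1000e-02, -0.0000e+00]), 'eef_pos': array([0.224, 0.583, 0.244]), 'eef_rot': array([-0.   ,  0.182,  0.983, -0.001]), 'ft_force': array([-0.105, -0.196, -0.514]), 'ft_torque': array([ 0.009,  0.023, -0.016]), 'grasp_force': np.float64(0.0), 'gripper_width': np.float64(0.085)}
scene [[-0.809, -0.259, 0.528, -0.163], [-0.588, 0.337, -0.736, 1.147], [0.013, -0.905, -0.425, 0.668], [0.0, 0.0, 0.0, 1.0]] -0.19185296689425255 [[476.66473388314535, 0.0, 265.312959264357], [0.0, 476.66473388314535, 179.7773684511877], [0.0, 0.0, 1.0]]
top [[0.028, -0.996, 0.086, 0.47], [-1.0, -0.027, 0.009, 0.061], [-0.007, -0.087, -0.996, 1.375], [0.0, 0.0, 0.0, 1.0]] -0.09687053351157389 [[424.03733457959675, 0.0, 260.3864555181925], [0.0, 424.03733457959675, 196.7666475081631], [0.0, 0.0, 1.0]]
```

View pics/top0.png

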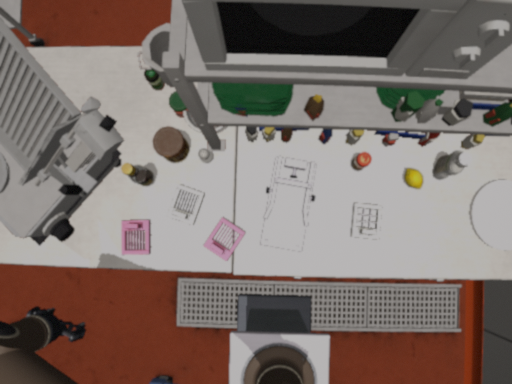

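View pics/scene0.png

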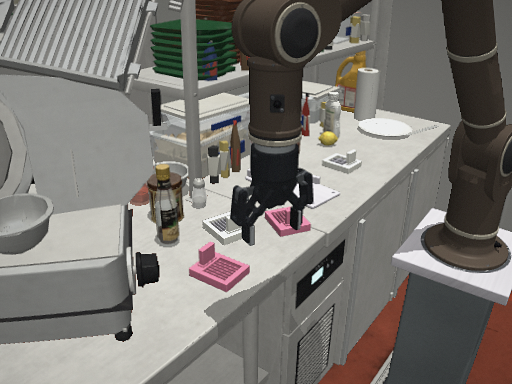

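The top view shows the parallel-blade cartridge at about (187,203), the grid one at (367,220), the slicer base around (288,205), and pink look-alikes at (136,237) and (225,238). Next, an enlarged crop.

Run:
```python
from h import *
c=grab('top'); im=c['color'][130:270,150:350]
cv2.imwrite('pics/top1.png',cv2.resize(im,None,fx=4,fy=4,interpolation=cv2.INTER_CUBIC))
for u,v in [(187,203),(178,205),(288,205),(288,215),(290,170),(225,238),(268,190)]:
    print(u,v,np.round(pt(c,u,v),3),np.round(onplane(c,u,v,0.02),3))
```

```text
187 203 [0.561 0.309 0.018] [0.561 0.309 0.02 ]
178 205 [0.554 0.34  0.01 ] [0.553 0.338 0.02 ]
288 205 [ 0.564 -0.017  0.005] [ 0.563 -0.016  0.02 ]
288 215 [ 0.531 -0.017  0.012] [ 0.531 -0.016  0.02 ]
290 170 [ 0.678 -0.02   0.009] [ 0.676 -0.02   0.02 ]
225 238 [ 0.452  0.185 -0.005] [0.452 0.182 0.02 ]
268 190 [0.609 0.05  0.031] [0.61 0.05 0.02]
```

View pics/top1.png

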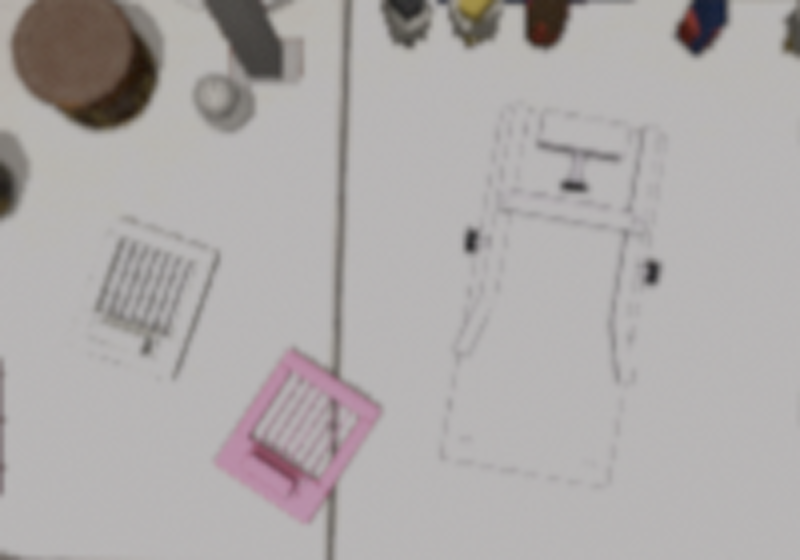

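Crop: base near corners at (440,458) and (608,487), thumbscrews at (472,240) and (651,272), pad at (574,185). Cartridge corners are at (125,217), (218,250) and (178,378), with its tab near (148,345). So it lies blades forward, turned about -17°.

```bash
cat >> h.py <<'E'
def tcp():
    s=observe(); q=s['eef_rot']; return np.array(s['eef_pos']),R.from_quat([q[1],q[2],q[3],q[0]]).as_matrix(),s
def totool(target,yaw_y):
    "shift in tool axes (units of 30mm) to target, turn about tool z (units 5deg) to bring tool y to yaw_y (deg, mod 180)"
    p,M,s=tcp(); d=M.T@(np.array(target)-p)/.03
    a=np.degrees(np.arctan2(M[1,1],M[0,1])); t=(yaw_y-a+90)%180-90
    return np.round(d,2), round(-t/5,2), round(a,2)
E
python3 - <<'E'
from h import *
c=grab('top')
f=lambda u,v,z: onplane(c,150+u/4,130+v/4,z)[:2]
A,B,C=f(125,217,.022),f(218,250,.022),f(178,378,.022)
d=B-C; print('cart',A,B,C,np.degrees(np.arctan2(d[1],d[0])),np.linalg.norm(d),np.linalg.norm(A-B), 'ctr',(A+C)/2)
n1,n2=f(440,458,.01),f(608,487,.01); w=n1-n2; print('near',n1,n2,np.linalg.norm(w),'yaw',np.degrees(np.arctan2(w[1],w[0]))-90)
y=np.arctan2(w[1],w[0])-np.pi/2; print('origin',(n1+n2)/2+.135*np.array([np.cos(y),np.sin(y)]))
print(totool([*((A+C)/2),.245],np.degrees(np.arctan2(d[1],d[0]))))
E
```

```text
cart [0.62060499 0.32973878] [0.59590206 0.25330462] [0.49232983 0.28145244] -15.204055453462377 0.10732896244807992 0.0803269309177824 ctr [0.55646741 0.30559561]
near [0.43457512 0.07043094] [ 0.41506743 -0.06463414] 0.13646657568678647 yaw -8.21850054363685
origin [ 0.55843484 -0.01639965]
(array([-13.66,  -4.66,  -0.  ]), np.float64(16.84), np.float64(68.99))
```

```bash
python3 -m pendant '[[-0.98,-0.33,0,0,0,0,1],[-0.98,-0.33,0,0,0,0,1],[-0.98,-0.33,0,0,0,0,1],[-0.98,-0.33,0,0,0,0,1],[-0.98,-0.33,0,0,0,0,1],[-0.98,-0.33,0,0,0,0,1],[-0.98,-0.33,0,0,0,0,1],[-0.98,-0.33,0,0,0,0,1],[-0.98,-0.33,0,0,0,0,1],[-0.98,-0.33,0,0,0,0,1],[-0.98,-0.33,0,0,0,0,1],[-0.98,-0.33,0,0,0,0,1],[-0.98,-0.33,0,0,0,0,1],[-0.98,-0.33,0,0,0,0,1]]' && python3 -m pendant '[[0,0,0,0,0,1,1],[0,0,0,0,0,1,1],[0,0,0,0,0,1,1],[0,0,0,0,0,1,1],[0,0,0,0,0,1,1],[0,0,0,0,0,1,1],[0,0,0,0,0,1,1],[0,0,0,0,0,1,1],[0,0,0,0,0,1,1],[0,0,0,0,0,1,1],[0,0,0,0,0,1,1],[0,0,0,0,0,1,1],[0,0,0,0,0,1,1],[0,0,0,0,0,1,1],[0,0,0,0,0,1,1],[0,0,0,0,0,1,1],[0,0,0,0,0,0.8,1]]'
python3 - <<'E'
from h import *
c=grab('wrist'); cv2.imwrite('pics/w1.png',c['color']); np.save('w1.npy',c,allow_pickle=True)
print(np.round(c['hand_eye'],3).tolist(),np.round(observe()['joints'],2))
E
```

```text
time: 1.95
eef_pos: [0.5593, 0.3057, 0.2451]
eef_rot: [-0.0, 0.182, 0.983, -0.0]
ft_force: [0.5, 0.6, 0.9]
gripper_width: 0.0854
grasp_force: 0.0
time: 4.08
eef_pos: [0.5585, 0.3064, 0.245]
eef_rot: [-0.0, 0.794, 0.608, -0.0]
ft_force: [0.2, -1.1, -0.8]
gripper_width: 0.0857
grasp_force: 0.0
[[-0.0, -0.95, -0.312, 0.081], [1.0, 0.0, -0.001, -0.0], [0.001, -0.312, 0.95, -0.129], [0.0, 0.0, 0.0, 1.0]] [-0.89  0.45  0.45  1.59 -0.21  1.15 -0.66]
```

View pics/w1.png

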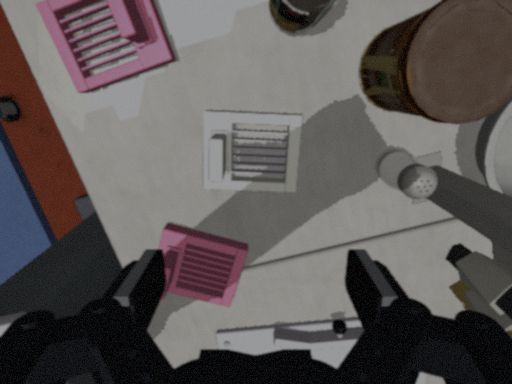

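The wrist view shows the parallel-blade cartridge at (205..302, 110..192), with the tab top at about (216,160). The pink ones are at (105,40) and (200,265), the salt shaker at (418,180).

```bash
cat >> h.py <<'E'
def cloud(c):
    Z=np.asarray(c['z_map'],float); h,w=Z.shape; u,v=np.meshgrid(np.arange(w),np.arange(h))
    p=cv2.undistortPoints(np.stack([u,v],-1).reshape(-1,1,2).astype(float),np.array(c['mtx']),np.array([c['k1'],0,0,0,0.])).reshape(h,w,2)
    P=np.dstack([p[...,0]*Z,p[...,1]*Z,Z])@c['c2w'][:3,:3].T+c['c2w'][:3,3]; P[Z==0]=np.nan; return P
def rect(P,m):
    n,l,st,_=cv2.connectedComponentsWithStats(m.astype(np.uint8)); i=1+np.argmax(st[1:,4])
    q=P[l==i]; r=cv2.minAreaRect((q[:,:2]*1000).astype(np.float32)); b=st[i,:4]
    return np.round(r[0],1),np.round(r[1],1),round(r[2],1),len(q),'z',np.round(np.nanpercentile(q[:,2],[10,50,90]),4),'box',b
E
python3 - <<'E'
from h import *
c=np.load('w1.npy',allow_pickle=True).item(); P=cloud(c)
roi=np.zeros(P.shape[:2],bool); roi[100:205,190:315]=1
for lo,hi in [(.055,.08),(.014,.035)]:
    print(rect(P,roi&(P[...,2]>lo)&(P[...,2]<hi)))
print('table z',np.nanmedian(P[210:225,100:150,2]))
# corners by rays at frame top
for u,v in [(205,110),(302,113),(296,192),(204,189)]: print(np.round(onplane(c,u,v,.022)*1000,1), np.round(pt(c,u,v)*1000,1))
g=cv2.cvtColor(c['color'],cv2.COLOR_BGR2GRAY)[95:210,185:320]
cv2.imwrite('pics/w1c.png',cv2.resize(c['color'][95:210,185:320],None,fx=5,fy=5,interpolation=cv2.INTER_CUBIC))
E
```

```text
(array([522.5, 326.8]), array([44.1, 14.2]), 72.7, 638, 'z', array([0.0647, 0.0665, 0.0675]), 'box', array([209, 137,  16,  45], dtype=int32))
(array([555.1, 316.3]), array([ 90.2, 109.2]), 72.3, 4526, 'z', array([0.0182, 0.0223, 0.0237]), 'box', array([203, 110,  99,  83], dtype=int32))
table z 0.0008931820608768515
[519.7 375.3  22. ] [518.1 375.   12.4]
[621.1 344.5  22. ] [623.6 342.1   0.9]
[594.5 257.2  22. ] [ 5.955e+02  2.492e+02 -3.000e-01]
[490.5 289.2  22. ] [4.850e+02 2.833e+02 2.000e-01]
```

View pics/w1c.png

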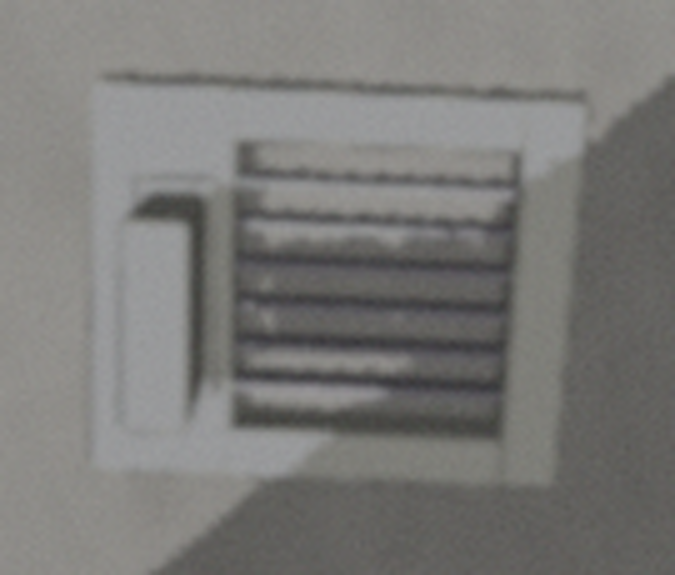

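Run:
```python
from h import *
print(totool([.5225,.3268,.125],-17.6))
```

```text
(array([ 0.34, -1.33,  4.  ]), np.float64(0.46), np.float64(-15.32))
```

```bash
python3 -m pendant '[[0.09,-0.33,0.8,0,0,0,1],[0.09,-0.33,0.8,0,0,0,1],[0.08,-0.33,0.8,0,0,0,1],[0.08,-0.34,0.8,0,0,0,1],[0,0,0.8,0,0,0.46,1],[0,0,0,0,0,0,1]]'
python3 - <<'E'
from h import *
c=grab('wrist'); P=cloud(c); np.save('w2.npy',c,allow_pickle=True)
p,M,s=tcp(); print(p)
near=np.hypot(P[...,0]-.53,P[...,1]-.32)<.1
for lo,hi in [(.055,.075),(.014,.035)]:
    print(rect(P,near&(P[...,2]>lo)&(P[...,2]<hi)))
print(totool([.5225,.3268,.045],-17.6))
E
```

```text
time: 4.88
eef_pos: [0.5215, 0.3261, 0.1235]
eef_rot: [0.0, 0.805, 0.593, -0.002]
ft_force: [-0.3, 0.3, 0.4]
gripper_width: 0.0855
grasp_force: 0.0
[0.52250344 0.32639219 0.12494733]
(array([522. , 327.1]), array([44.4, 13.7]), 72.5, 1426, 'z', array([0.0653, 0.0666, 0.0674]), 'box', array([246, 179,  22,  68], dtype=int32))
(array([555.2, 316.5]), array([ 89.9, 110.2]), 72.4, 9995, 'z', array([0.0174, 0.0222, 0.0234]), 'box', array([230, 135, 149, 112], dtype=int32))
(array([ 0.02, -0.  ,  2.66]), np.float64(0.07), np.float64(-17.23))
```

```bash
python3 -m pendant '[[0,0,0.7,0,0,0,1],[0,0,0.7,0,0,0.07,1],[0,0,0.66,0,0,0,1],[0,0,0.6,0,0,0,1],[0,0,0,0,0,0,-1],[0,0,0,0,0,0,-1],[0,0,0,0,0,0,-1],[0,0,0,0,0,0,-1],[0,0,0,0,0,0,-1],[0,0,0,0,0,0,-1],[0,0,0,0,0,0,-1]]'
```

```text
time: 6.3
eef_pos: [0.523, 0.327, 0.0463]
eef_rot: [-0.0, 0.807, 0.59, 0.0]
ft_force: [-1.0, 0.1, 5.0]
gripper_width: 0.0133
grasp_force: 59.7
```

```bash
python3 -m pendant '[[0,0,-0.3,0,0,0,-1],[0,0,-0.6,0,0,0,-1],[0,0,-0.9,0,0,0,-1],[0,0,-0.95,0,0,0,-1],[0,0,-0.95,0,0,0,-1],[-0.5,0.2,-0.95,0,0,0,-1],[-0.8,0.3,-0.95,0,0,0,-1],[-0.95,0.4,-0.95,0,0,0,-1]]' && python3 -m pendant '[[-0.97,0.4,0,0,0,0,-1],[-0.97,0.4,0,0,0,0,-1],[-0.97,0.4,0,0,0,0,-1],[-0.97,0.4,0,0,0,0,-1],[-0.97,0.4,0,0,0,0,-1],[-0.97,0.4,0,0,0,0,-1],[-0.97,0.4,0,0,0,0,-1],[-0.97,0.4,0,0,0,0,-1],[-0.97,0.4,0,0,0,0,-1],[-0.97,0.4,0,0,0,0,-1],[-0.95,0.4,0,0,0,0,-1],[-0.8,0.3,0,0,0,0,-1],[0,0,0,0,0,-0.9,-1],[0,0,0,0,0,-0.9,-1],[0,0,0,0,0,0,-1]]'
python3 - <<'E'
from h import *
c=grab('wrist'); np.save('w3.npy',c,allow_pickle=True); cv2.imwrite('pics/w3.png',c['color'])
P=cloud(c); print(tcp()[0])
m=(P[...,2]>.004)&(P[...,2]<.05)&(P[...,1]>-.11)
im=c['color'].copy(); 
for lo,hi,col in [(.005,.016,(255,0,0)),(.028,.042,(0,255,0)),(.042,.055,(0,0,255))]: im[(P[...,2]>lo)&(P[...,2]<hi)]=col
cv2.imwrite('pics/w3z.png',cv2.addWeighted(im,.4,c['color'],.6,0))
E
```

```text
time: 7.3
eef_pos: [0.5277, 0.2535, 0.2438]
eef_rot: [-0.0, 0.807, 0.59, 0.0]
ft_force: [0.8, 0.5, -3.3]
gripper_width: 0.0134
grasp_force: 58.6
time: 9.18
eef_pos: [0.5579, -0.1162, 0.2428]
eef_rot: [0.0, 0.759, 0.651, 0.0]
ft_force: [0.8, 0.5, -3.9]
gripper_width: 0.0132
grasp_force: 58.7
[ 0.55792036 -0.11613941  0.242638  ]
```

View pics/w3z.png

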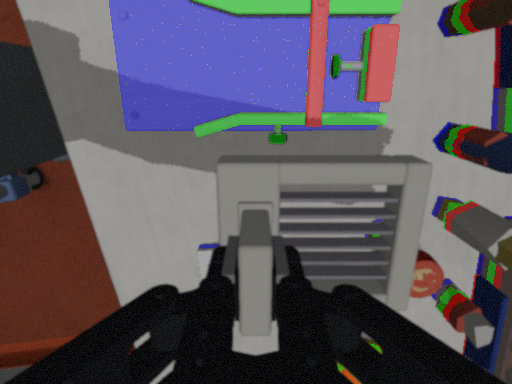

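The overlay shows the near rail at (195..385, 115..135), the far rail at the top edge, the bridge at (317,60), the pad at (336,67), the housing at (380,65), and the deck's near edge at u≈115. The held cartridge's frame spans (218..430, 157..300).

Run:
```python
from h import *
c=np.load('w3.npy',allow_pickle=True).item(); P=cloud(c); z=P[...,2]
u,v=np.meshgrid(np.arange(512),np.arange(384))
box=lambda a,b,e,f:(u>=a)&(u<b)&(v>=e)&(v<f)
print('bridge',rect(P,box(300,333,0,130)&(z>.042)&(z<.055)))
print('housing',rect(P,box(355,405,15,110)&(z>.042)&(z<.055)))
def line(m,name):
    q=P[m][:,:2]*1000; 
    vx,vy,x,y=cv2.fitLine(q.astype(np.float32),cv2.DIST_HUBER,0,.01,.01).ravel(); print(name,len(q),round(np.degrees(np.arctan2(vy,vx)),2),x,y)
r1=box(255,300,110,128)&(z>.028)&(z<.042); r1b=box(330,385,110,128)&(z>.028)&(z<.042)
line(r1|r1b,'near rail centre'); print(rect(P,r1b), rect(P,r1))
r2=box(250,305,0,18)&(z>.028)&(z<.042); print('far rail',rect(P,r2))
deck=box(100,300,0,135)&(z>.005)&(z<.016); print('deck z',np.median(z[deck]),'table',np.nanmedian(z[40:100,60:100]))
# near end edge of deck
e=[]
for r in range(5,125,4):
    k=np.where(deck[r])[0]
    e.append(P[r,k.min(),:2]*1000)
vx,vy,x,y=cv2.fitLine(np.array(e,np.float32),cv2.DIST_HUBER,0,.01,.01).ravel(); print('near edge',round(np.degrees(np.arctan2(vy,vx)),2),x,y)
pad=box(328,345,50,82)&(z>.014)&(z<.042); print('pad',np.round(np.nanmedian(P[pad],0)*1000,1),pad.sum(), np.round(np.nanmin(P[pad],0)*1000,1))
hold=box(200,440,145,310)&(z>.195)&(z<.235); print('held',rect(P,hold), np.round(tcp()[0]*1000,1),totool([0,0,0],0)[2])
```

```text
bridge (array([630.9, -26.9]), array([113.6,  16.5]), 81.3, 2191, 'z', array([0.0472, 0.0486, 0.0497]), 'box', array([305,   0,  25, 127], dtype=int32))
housing (array([693.5, -34.2]), array([69.5, 26.9]), 81.0, 2177, 'z', array([0.0468, 0.0483, 0.0495]), 'box', array([364,  24,  36,  78], dtype=int32))
near rail centre 1206 -8.74 633.31256 -78.801094
(array([671.2, -84.3]), array([11.6, 58.4]), 81.3, 659, 'z', array([0.0331, 0.0344, 0.0354]), 'box', array([330, 113,  55,  12], dtype=int32)) (array([587.5, -73.4]), array([15.2, 46.8]), 81.6, 547, 'z', array([0.0327, 0.0345, 0.0356]), 'box', array([255, 113,  45,  15], dtype=int32))
far rail (array([601.7,  32.3]), array([11.1, 52.4]), 81.1, 765, 'z', array([0.033 , 0.0344, 0.0355]), 'box', array([250,   0,  55,  15], dtype=int32))
deck z 0.010769651101901173 table 0.0009175094397230743
near edge 81.41 427.62863 16.621462
pad [652.9 -28.7  29.1] 270 [649.3 -39.7  14.5]
held (array([ 591.9, -120.7]), array([ 88.9, 109.5]), 81.3, 21190, 'z', array([0.2061, 0.2174, 0.2197]), 'box', array([216, 155, 217, 155], dtype=int32)) [ 557.9 -116.1  242.6] -8.78
```

```bash
python3 -m pendant '[[0.67,-0.87,0.2,0,0,0,-1],[0.67,-0.87,0.4,0,0,0,-1],[0.67,-0.87,0.4,0,0,0,-1],[0.67,-0.87,0.4,0,0,0,-1],[0.67,-0.87,0.4,0,0,0,-1],[0,0,0.8,0,0,0,-1],[0,0,0.8,0,0,0,-1],[0,0,0.8,0,0,0,-1],[0,0,0.8,0,0,0,-1],[0,0,0,0,0,0,-1],[0,0,0,0,0,0,-1]]'
python3 - <<'E'
from h import *
c=grab('wrist'); np.save('w4.npy',c,allow_pickle=True); P=cloud(c); z=P[...,2]
im=c['color'].copy(); 
for lo,hi,col in [(.005,.016,(255,0,0)),(.028,.042,(0,255,0)),(.042,.057,(0,0,255)),(.057,.07,(0,255,255))]: im[(z>lo)&(z<hi)]=col
cv2.imwrite('pics/w4z.png',cv2.addWeighted(im,.3,c['color'],.7,0)); p,M,s=tcp(); print(p*1000,totool([0,0,0],0)[2])
d=np.array([.9884,-.1521]); n=np.array([.1521,.9884]); print('s,n',p[:2]@d*1000-553,p[:2]@n*1000-71.3)
print('held',rect(P,(z>.053)&(z<.07)))
E
```

```text
time: 10.6
eef_pos: [0.4449, 0.003, 0.0929]
eef_rot: [0.0, 0.759, 0.651, 0.0]
ft_force: [-0.1, 0.1, -2.8]
gripper_width: 0.0129
grasp_force: 59.4
[445.04199851   3.04275151  93.0357804 ] -8.71
s,n -113.58329117374524 -0.6016564364675503
held (array([478.9,  -1.8]), array([ 89.5, 109.5]), 81.1, 19080, 'z', array([0.0565, 0.066 , 0.0695]), 'box', array([216, 156, 217, 155], dtype=int32))
```

View pics/w4z.png

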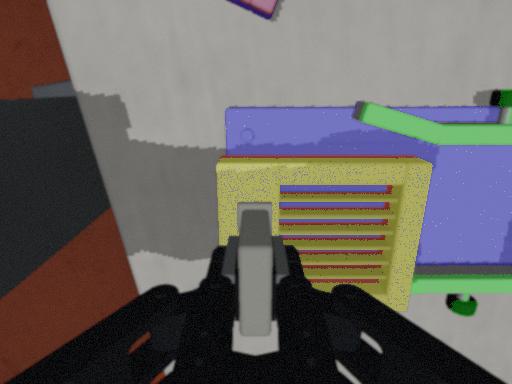

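The held frame (yellow) sits over the mouth. The left rail is at (360..512, 105..143) and the right rail at (415..512, 285).

Run:
```python
from h import *
c=np.load('w4.npy',allow_pickle=True).item(); P=cloud(c); z=P[...,2]
d=np.array([.9884,-.1521]); n=np.array([.1521,.9884]); S=P[...,:2]@d*1000-553; N=P[...,:2]@n*1000-71.3
g=(z>.031)&(z<.038)&(S>2)&(S<60)
for nm,m in [('L',g&(N>30)&(N<70)),('R',g&(N<-30)&(N>-70))]:
    print(nm,m.sum(),np.round(np.percentile(N[m],[1,5,50,95,99]),1),'slope deg',np.round(np.degrees(np.polyfit(S[m],N[m],1)[0]),2))
h=(z>.055)&(z<.07)
print('frame N edges',[np.round(np.percentile(N[h&(abs(S+a)<3)],[0.5,99.5]),1) for a in (40,60,100)], 'S max',np.percentile(S[h],99.7))
for nm,m in [('flareL',(z>.031)&(z<.038)&(N>30)&(N<80)),]: print(nm,np.percentile(S[m],.5),N[m&(S<np.percentile(S[m],3))].mean())
```

```text
L 1252 [47.2 47.7 53.3 58.5 59. ] slope deg 0.11
R 1355 [-69.6 -58.  -51.7 -47.1 -46.7] slope deg -0.92
frame N edges [array([-38.8,  44.2]), array([-34.3,  44.3]), array([-4.8, 44.3])] S max -25.300424241248553
flareL -51.04206631080406 64.9928648245598
```

```bash
python3 -m pendant '[[0.03,0,0.4,0,0,0,-1],[0,0,0.4,0,0,0,-1],[0,0,0.2,0,0,0,-1],[0,0,0.15,0,0,0,-1],[0,0,0,0,0,0,-1]]'; python3 -m pendant '[[0,0,0.05,0,0,0,-1],[0,0,0.03,0,0,0,-1],[0,0,0,0,0,0,-1]]'
```

```text
time: 11.28
eef_pos: [0.4442, 0.0038, 0.0571]
eef_rot: [-0.0, 0.759, 0.652, -0.0]
ft_force: [-0.4, 0.5, -3.7]
gripper_width: 0.0131
grasp_force: 59.3
time: 11.65
eef_pos: [0.4446, 0.0039, 0.0562]
eef_rot: [-0.0, 0.759, 0.652, 0.001]
ft_force: [-5.2, -0.7, 12.8]
gripper_width: 0.0135
grasp_force: 61.9
```

```bash
python3 -m pendant '[[0,0,-0.03,0,0,0,-1],[0,0.2,0,0,0,0,-1],[0,0.3,0,0,0,0,-1],[0,0.3,0,0,0,0,-1]]'; python3 -m pendant '[[0,0.2,0,0,0,0,-1],[0,0.3,0,0,0,0,-1],[0,0.3,0,0,0,0,-1],[0,0.3,0,0,0,0,-1],[0,0,0,0,0,0,-1]]'
python3 - <<'E'
from h import *
d=np.array([.9884,-.1521]); n=np.array([.1521,.9884]); p,M,s=tcp(); f=np.array(s['ft_force'])
print('s,n',p[:2]@d*1000-553,p[:2]@n*1000-71.3,'F',f[:2]@d,f[:2]@n,f[2],s['ft_torque'],totool([0,0,0],0)[2])
E
```

```text
time: 12.15
eef_pos: [0.4569, 0.0021, 0.056]
eef_rot: [-0.009, 0.758, 0.652, -0.007]
ft_force: [-36.2, 6.3, 47.3]
gripper_width: 0.0133
grasp_force: 72.9
time: 12.78
eef_pos: [0.5012, -0.0047, 0.0562]
eef_rot: [-0.0, 0.758, 0.652, 0.0]
ft_force: [-0.5, -0.0, 0.3]
gripper_width: 0.0131
grasp_force: 60.2
s,n -56.88273116710599 0.31293130055401264 F -0.5243953305107587 -0.1025029707586897 0.2582582406882245 [0.11334238 0.55875009 0.01097561] -8.66
```

```bash
cat > chk.py <<'E'
from h import *
d=np.array([.9884,-.1521]); n=np.array([.1521,.9884]); p,M,s=tcp(); f=np.array(s['ft_force'])
print('s,n',p[:2]@d*1000-553,p[:2]@n*1000-71.3,'z',p[2],'F',f[:2]@d,f[:2]@n,f[2],s['ft_torque'],totool([0,0,0],0)[2])
c=grab('wrist'); P=cloud(c); z=P[...,2]; S=P[...,:2]@d*1000-553; N=P[...,:2]@n*1000-71.3
cv2.imwrite('pics/wc_%d.png'%(s['time']*100),c['color'])
s0=p[:2]@d*1000-553
h=(z>.022)&(z<.0365)&(abs(N)<46)&(abs(N)>37)&(S>s0-25)&(S<s0+97)
print('frame S',np.round(np.percentile(S[h],[.5,99.5]),1),'N max',np.round(np.percentile(N[h],99),1),'slope',np.degrees(np.polyfit(S[h],z[h]*1000,1)[0]),'z front/back',np.median(z[h&(S>s0+60)]),np.median(z[h&(S<s0)]))
e=[(a,np.percentile(N[h&(N>0)&(abs(S-s0-a)<4)],98)) for a in range(-15,85,10)]
print('left edge yaw',np.degrees(np.polyfit(*np.array(e).T,1)[0]),np.round([b for a,b in e],1))
E
python3 chk.py
```

```text
s,n -56.88273116710599 0.31293130055401264 z 0.05615548000817889 F -0.5243953305107587 -0.1025029707586897 0.2582582406882245 [0.11334238 0.55875009 0.01097561] -8.66
frame S [-76.  31.] N max 45.3 slope 0.4662157495371292 z front/back 0.03265638880781993 0.03241452193275489
left edge yaw 0.06726883689740693 [45.2 45.2 45.2 45.2 45.3 45.3 45.3 45.3 45.3 45.3]
```

```bash
python3 -m pendant '[[0,0.2,0,0,0,0,-1],[0,0.3,0,0,0,0,-1],[0,0.3,0,0,0,0,-1],[0,0.3,0,0,0,0,-1]]'; python3 -m pendant '[[0,0.3,0,0,0,0,-1],[0,0.2,0,0,0,0,-1],[0,0.2,0,0,0,0,-1],[0,0,0,0,0,0,-1]]'; python3 chk.py
```

```text
time: 13.32
eef_pos: [0.5301, -0.009, 0.0561]
eef_rot: [-0.003, 0.758, 0.652, -0.002]
ft_force: [-24.6, 2.9, 31.3]
gripper_width: 0.0132
grasp_force: 64.3
time: 13.82
eef_pos: [0.5536, -0.0127, 0.0561]
eef_rot: [-0.001, 0.758, 0.652, -0.001]
ft_force: [-9.2, 1.9, 12.0]
gripper_width: 0.0131
grasp_force: 62.0
s,n -3.9411742714909224 0.3890415182925011 z 0.05611199600282854 F -9.340278004283382 0.4372885577159033 11.95822997794259 [ 0.38238326  1.97039928 -0.02251556] -8.66
frame S [-23.3  71.1] N max 45.4 slope 0.19366555648620504 z front/back 0.03235850684235017 0.03242997690596813
left edge yaw 0.03652908272098672 [45.3 45.3 45.3 45.3 45.3 45.3 45.3 45.3 45.3 45.3]
```

```bash
python3 -m pendant '[[0,0,-0.02,0,0,0,-1],[0,0.1,0,0,0,0,-1],[0,0.1,0,0,0,0,-1],[0,0,0,0,0,0,-1],[0,0,0,0,0,0,-1]]'; python3 chk.py; python3 -m pendant '[[0,0.1,0,0,0,0,-1],[0,0.1,0,0,0,0,-1],[0,0,0,0,0,0,-1],[0,0,0,0,0,0,-1]]'; python3 chk.py
```

```text
time: 14.5
eef_pos: [0.5601, -0.0138, 0.0564]
eef_rot: [0.0, 0.759, 0.652, -0.0]
ft_force: [0.3, 0.9, -3.9]
gripper_width: 0.0134
grasp_force: 59.6
s,n 2.7099821090158684 0.2831524009429245 z 0.056400140099505204 F 0.15424855620921424 0.9457725597009605 -3.864427949975782 [ 0.04000805  0.0651872  -0.0298964 ] -8.67
frame S [-16.6  70.2] N max 45.2 slope 0.3926568031654456 z front/back 0.0327649970739983 0.032526330095760614
time: 15.05
eef_pos: [0.5657, -0.0145, 0.0565]
eef_rot: [-0.0, 0.758, 0.652, -0.0]
ft_force: [-1.6, 0.3, -2.3]
gripper_width: 0.0132
grasp_force: 59.8
s,n 8.346073076547668 0.3736945436897514 z 0.05649534468600326 F -1.6689789725213033 0.037421423280832214 -2.2997142176342673 [0.12215958 0.46799821 0.06925126] -8.66
frame S [-11.   96.8] N max 45.3 slope 0.40726422270146756 z front/back 0.03298015094571917 0.0326862271651803Traceback (most recent call last):
  File "chk.py", line 9, in <module>
    e=[(a,np.percentile(N[h&(N>0)&(abs(S-s0-a)<4)],98)) for a in range(-15,85,10)]
          ~~~~~~~~~~~~~^^^^^^^^^^^^^^^^^^^^^^^^^^^^^^^
    return _quantile_unchecked(
  
[... 151 characters left out ...]
nes>...
                    overwrite_input=overwrite_input,
                    method=method)
    r = func(a, **kwargs)
    result = _quantile(arr,
                       quantiles=q,
    ...<2 lines>...
                       out=out,
                       weights=wgt)
    slices_having_nans = np.isnan(arr[-1, ...])
                                  ~~~^^^^^^^^^
IndexError: index -1 is out of bounds for axis 0 with size 0
Traceback (most recent call last):
  File "chk.py", line 9, in <module>
    e=[(a,np.percentile(N[h&(N>0)&(abs(S-s0-a)<4)],98)) for a in range(-15,85,10)]
          ~~~~~~~~~~~~~^^^^^^^^^^^^^^^^^^^^^^^^^^^^^^^
IndexError: index -1 is out of bounds for axis 0 with size 0
```

```bash
sed -i '/^e=/d;/^print(.left/d' chk.py; python3 -m pendant '[[0,0.1,0,0,0,0,-1],[0,0.1,0,0,0,0,-1],[0,0.1,0,0,0,0,-1],[0,0.08,0,0,0,0,-1],[0,0,0,0,0,0,-1],[0,0,0,0,0,0,-1],[0,0,0,0,0,0,-1]]'; python3 chk.py
```

```text
time: 15.98
eef_pos: [0.5756, -0.0161, 0.0563]
eef_rot: [-0.001, 0.758, 0.652, -0.001]
ft_force: [-9.3, 2.2, 3.0]
gripper_width: 0.0132
grasp_force: 60.5
s,n 18.416162625818288 0.3647087293230271 z 0.05634356477693263 F -9.525175121466027 0.7953934378010495 3.033689260872988 [0.21921507 1.68409491 0.03113631] -8.66
frame S [ -1.  106.5] N max 45.3 slope 0.11193148035202122 z front/back 0.03267976589935284 0.03264769390230185
```

```bash
python3 -m pendant '[[0,0.03,-0.01,0,0,0,-1],[0,0.03,0,0,0,0,-1],[0,0,0,0,0,0,-1],[0,0,0,0,0,0,-1],[0,0,0,0,0,0,-1],[0,0,0,0,0,0,-1]]'; python3 chk.py; ls pics; cp $(ls -t pics/wc_* | head -1) pics/last.png
```

```text
time: 16.77
eef_pos: [0.577, -0.0162, 0.0565]
eef_rot: [-0.002, 0.758, 0.652, -0.001]
ft_force: [-9.5, 2.4, 2.5]
gripper_width: 0.0131
grasp_force: 60.5
s,n 19.73258363556556 0.3942664249488814 z 0.05646210722505064 F -9.734093107856491 0.9019828980869256 2.502812508473273 [0.29951782 1.9176292  0.02494979] -8.66
frame S [  0.3 108.1] N max 45.4 slope 0.03055653306845399 z front/back 0.03268802547730584 0.03276323753673058
scene0.png
top0.png
top1.png
w1.png
w1c.png
w3.png
w3z.png
w4z.png
wc_1277.png
wc_1382.png
wc_1450.png
wc_1505.png
wc_1597.png
wc_1677.png
```

View pics/last.png

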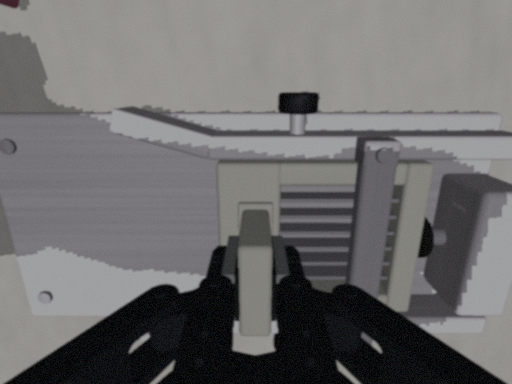

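The wrist view shows the cartridge flat under the bridge, its blade end pressing the pad at (427,238), about 14 mm compressed with roughly 9.7 N on the wrist. I'm handing it in now.

```bash
python3 -c "
from bench import arm; print(arm.hand_in())"
```

```text
the job is handed in; nothing more can be done
None
```

The slicing cartridge lies flat under the bridge, held against the stop pad with about 9.7 N (pad pressed in about 14 mm), and I handed the job in at about 17 s with the grip still on; one wrist reading reached about 60 N early in the slide, then eased, and I did not re-check the other cartridge or the bystanders afterwards.

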